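Offer up the matching wooden hinge leaf

ROBOT

A 6-joint arm with a two-finger parallel gripper is mounted at the origin on the work surface. World frame = base frame: x ahead of the robot, y to its left, z up, the work surface at z = 0. Lengths are in m, angles in rad, forces in N, time in s.
With the tool pointing down it reaches from about 0.35 to 0.975 m from the base axis. Payload 4.9 kg.
Tool frame: the origin (TCP) lies midway between the tips of the shut fingers; the grasp point (between the pads) lies 19 mm behind it; z points along the fingers, y is the line along which they close (so a half turn about z gives the same grasp; the last joint's range is limited). The gripper opens to 85 mm and grips with 20 to 120 N. Pads are 22 mm wide; open, the fingers measure 114 mm over their backs; the gripper's body (76 mm by 85 mm) begins 54 mm behind the grasp point. The pads swing forward as they close: fully open they stand 13 mm farther back than shut.
Start: joints at [-1.419, 0.053, 1.613, -0, 1.476, -0.119], TCP at [0.167, -0.602, 0.231] pointing down, gripper open.
Joint ranges: [-3.01, 3.01], [-1.01, 2.22], [0.06, 2.58], [-1.02, 4.17], [0.09, 2.62], [-3.14, 3.14]. Speed limits (rad/s): [2.57, 2.57, 3.14, 3.14, 3.14, 3.14].

INTERFACE

Orientations are given as a unit quaternion [w, x, y, z].
In Python, from plant import manip gives the robot as it stands.
- The arm moves only by the shell command python3 shift.py 'ROWS'. ROWS is a JSON list of rows, 1 to 5 of them, each an object with the fields aperture (the opening from 0.0 (shut) to 1.0 (fully open)), pos (a list: dx, dy, dz in shares of the most that a row can go, 1 being 62.5 mm), r (a list: a rotation vector rx, ry, rz in rad); a field left out counts as zero (the opening has to be given); each row shifts and turns the commanded pose from where the row before left it, along the tool's axes as they then stand; what a row does not reach is not made up. A row lasts 1/8 s, in which the tool goes at most 0.0625 m and 0.188 rad, less where a joint would pass 70% of its speed; a pose out of reach is approached as far as the arm can. The fingers move at their own pace and stop on an object; the grip force is fixed at half the most. Time passes only in rows, so rows that do not move let the fingers close. It prints the time, the measured TCP pose, the force, the opening and the grip force at its end. Input that does not fit is refused with a message, and nothing moves.
- manip.state(): the state, without advancing time (a new reading comes with each control period).
- manip.grab_frame(name): name is "side" or "top"; returns the picture (480x640x3 uint8, red, green, blue); there is no depth.
- manip.camera_params(name): a dict with "intrinsics" (3x3 intrinsics, pixels), "k1" (the pictures are not rectified: a ray, as slopes to the right and down, at radius r is drawn at 1 + k1 r^2 times it, then the intrinsics apply), "xyz" and "orientation" of the camera in the world. Camera axes: x right, y down, z forward; pixel columns grow to the right and rows downward; lengths in m; the calibration is good to about 2 mm. A picture is of the moment at which its call begins. camera_params takes no time and is no camera call.
- manip.job_done(): hands the job in; it is judged then, once.
The state is a dict: "time": time; "joint_pos": joint angles; "joint_vel": joint speeds; "joint_efforts": joint torques, N m; "tool_pos": TCP position; "tool_rot": TCP orientation; "contact_force": force on the tool from outside, world axes, zero at the start; "ft_torque": the same for the moment, N m; "gripper_width": opening from 0.0 (shut) to 1.0 (fully open); "grasp_force": force on a finger pad.
Only numpy, scipy, OpenCV 4.12 (cv2) and the standard library are available. Lean on these libraries where they do the work, as an engineer would, in place of code of your own. Each camera call takes 0.05 s, during which the arm holds its last target. There are 200 camera calls.

TASK

The wrong hinge leaf, the one with two knuckles, stands in front of the hinge on the jamb block: make the leaves trade places. First stand the two-knuckle leaf upright on the parts board beside the other leaf and let go of it; then bring the single-knuckle leaf and gently put its knuckle centrally between the two fixed knuckles, upright and in one plane with the fixed leaf like a fully open hinge, so that the holes line up for the 10 mm pin. Finish while still holding it there in the air, not resting on or pushing against anything, and leave the other things alone.

Things in the scene. Friction and masses are not known exactly. Their poses are not given: they have to be found in the camera images.
- jamb: Dark wooden block 60 x 90 x 130 mm high, fixed, on either side of the bench, a 12 mm thick wooden hinge leaf on its +x face (yaw within 0.35). Origin: on the upright hinge axis at bench level. z up; y in the fixed leaf's plane, from block to free side. Leaf: x -6 to 6, y -104 to -20, z 30 to 120 mm; block: x -66 to -6, y -112 to -22. Two knuckle tubes, 28 mm outside, 14 mm hole, on the axis.
- jamb_hole (a point): Middle of the 34 mm gap between the two fixed knuckles (z 30 to 58 and 92 to 120 mm), on the hinge axis, 75 mm above the bench. The gap is open except on the -y side. Axes as the jamb block.
- leaf: The matching loose wooden leaf, 0.18 kg, ONE knuckle: plate 12 (x) x 90 (y) x 84 mm (z) standing on its 12 mm edge, origin at the centre of the plate's underside. Knuckle tube (28 mm outside, 14 mm hole, z 30 to 54) on a web at the -y end. Starts on the board's half nearer the robot, within 0.3 rad of its yaw. Grip across the 12 mm from above. In place its underside is 33 mm above the bench.
- leaf_hole (a point): Centre of the loose leaf's single knuckle hole (leaf frame 0, -65, 42 mm). Axes as the leaf.
- odd_leaf: The wrong loose leaf: same wood, mass, plate (12 x 90 x 84 mm on its 12 mm edge) and origin (centre of the plate's underside), but TWO knuckle tubes at its -y end (axis at y -65, z 0 to 25 and 59 to 84 mm). Starts standing on the bench just off the +y side of the fixed hinge, where the other leaf must go, roughly in line with the fixed leaf.
- board: Parts board: bare plywood sheet 240 (x) x 200 (y) x 6 mm, fixed flat on the bench. Origin: centre of its underside; its top is 6 mm above the bench. The half away from the robot (+x) is free.
- bowl: Bystander: turned wooden bowl, 120 mm across, 50 mm high, at the far side of the bench. Origin: centre of its underside.
- pin_block: Bystander: dark wooden block 50 x 50 x 30 mm with the wooden hinge pin (10 mm, head 20 mm) standing in it, 92 mm high in all, at the far side. Origin: centre of its underside.
- mallet: Bystander: turned round mallet standing on its head, 90 mm across, 220 mm high, on the left. Origin: centre of its underside.
- gouge: Bystander: turning gouge lying along x on the right, 460 mm long, 34 mm thick. Origin: under the joint of handle and blade.

How it is judged:
By the outcome, as a careful person would: the job done as asked, in the order asked, and still so for the second after the job is handed in, while the arm keeps its last pose, push and grip.
It also fails if it takes over 62 s, if anything falls off the work surface, if the arm or the gripper's body presses on something with over 40 N, if the wrist force passes 120 N, or if a joint passes its speed limit or range.

## Working session

There is one attempt and no reset: what is moved stays moved. The work goes in short steps, Python scripts to look and compute and a shell command to move; the robot and the scene stay as the last step left them, time stands still between calls to the robot, and variables do not carry over. Pictures are saved under pics/ and viewed, at most 10 in all, crops included, and the job is handed in when it is done.

```bash
ls; mkdir -p pics; python3 - <<'E'
from plant import manip
import cv2
for n in("side","top"):
    im=manip.grab_frame(n); cv2.imwrite(f"pics/{n}0.png",im[:,:,::-1])
    p=manip.camera_params(n); print(n,p)
s=manip.state(); print(s)
E
```

```text
pics
plant.py
shift.py
side {'intrinsics': array([[437.04278357,   0.        , 325.96304024],
       [  0.        , 437.04278357, 239.78503331],
       [  0.        ,   0.        ,   1.        ]]), 'k1': 0.006219554117985454, 'xyz': array([0.1176779 , 0.77422611, 0.84140074]), 'orientation': array([ 0.11768735, -0.24978369,  0.87018737, -0.408083  ])}
top {'intrinsics': array([[572.06990229,   0.        , 329.09206196],
       [  0.        , 572.06990229, 232.46482149],
       [  0.        ,   0.        ,   1.        ]]), 'k1': -0.1631282854140592, 'xyz': array([0.43388665, 0.00227881, 1.55574891]), 'orientation': array([ 0.04108023, -0.69652938,  0.71560925, -0.03259807])}
{'time': 0.1, 'joint_pos': array([-1.41899934e+00,  5.33206793e-02,  1.61414091e+00,  1.83287263e-05,
        1.47597973e+00, -1.19010049e-01]), 'joint_vel': array([ 0.00083238, -0.00078113, -0.00302813,  0.00033347, -0.00055744,
       -0.00013873]), 'joint_efforts': array([-7.77221194e-04, -3.94901311e+01, -3.71367538e+01, -1.76577259e-04,
        3.93589595e-03, -4.96876012e-06]), 'tool_pos': array([ 0.16710866, -0.60167411,  0.23017687]), 'tool_rot': array([-9.24357392e-04,  9.90846636e-01,  1.34989223e-01, -6.03116416e-06]), 'contact_force': array([-0.59621605,  0.59879036, -0.33266223]), 'ft_torque': array([-0.06335274,  0.0367328 ,  0.01957578]), 'grasp_force': 0.0, 'gripper_width': 0.9969511101611321}
```

View pics/top0.png

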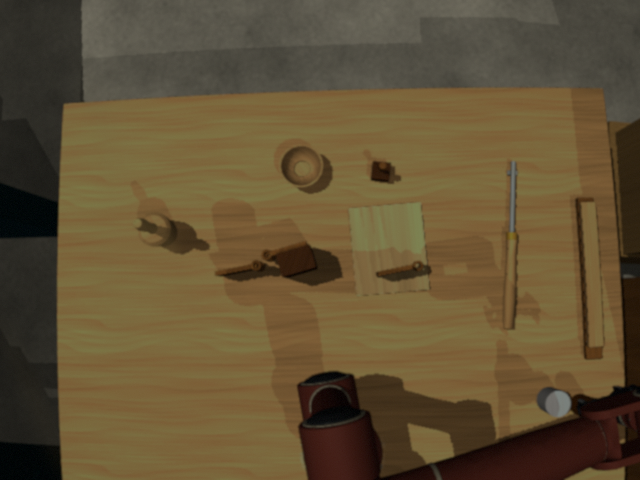

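View pics/side0.png

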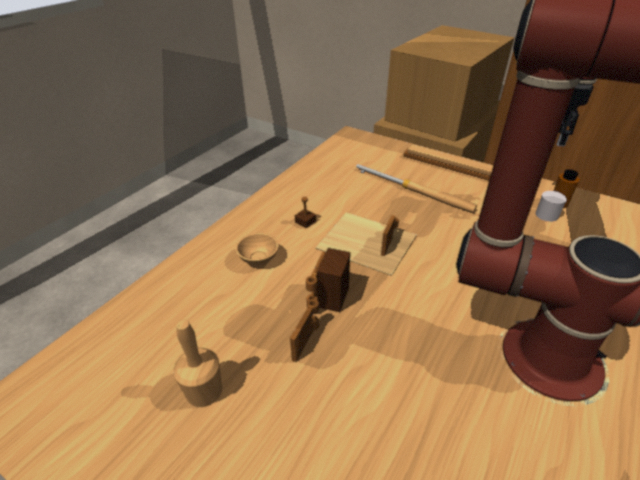

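Top view: the jamb block is at about (297,260) px, with its fixed knuckle at about (267,254). The odd leaf runs (218,271)–(262,266), and the board spans (350–428, 205–295). The leaf runs (377,273)–(418,266) with its knuckle at the right end. The side view agrees, with the odd leaf at (303,330) and the leaf at (390,235). Next I'll zoom in to measure.

```bash
cat > h.py <<'E'
import numpy as np, cv2
from scipy.spatial.transform import Rotation as R
from plant import manip
def cam(n):
    p=manip.camera_params(n); q=p["orientation"]
    return p, R.from_quat([q[1],q[2],q[3],q[0]]).as_matrix()
def ray(n,uv):
    p,M=cam(n); K=p["intrinsics"]; d=np.array([(uv[0]-K[0,2])/K[0,0],(uv[1]-K[1,2])/K[1,1]])
    s=d.copy()
    for _ in range(20): s=d/(1+p["k1"]*(s@s))
    return p["xyz"], M@np.array([s[0],s[1],1])
def plane(n,uv,z):
    o,d=ray(n,uv); return (o+d*(z-o[2])/d[2])
def proj(n,X):
    p,M=cam(n); c=M.T@(np.asarray(X)-p["xyz"]); s=c[:2]/c[2]; s=s*(1+p["k1"]*(s@s)); K=p["intrinsics"]
    return np.array([K[0,0]*s[0]+K[0,2],K[1,1]*s[1]+K[1,2]])
def tool():
    s=manip.state(); q=s["tool_rot"]; return s, R.from_quat([q[1],q[2],q[3],q[0]])
E
python3 - <<'E'
import cv2,numpy as np
t=cv2.imread("pics/top0.png")
c=t[195:305,205:325]; d=t[195:305,340:440]
g=lambda a:cv2.convertScaleAbs(cv2.resize(a,None,fx=5,fy=5,interpolation=cv2.INTER_CUBIC),alpha=1.6)
a=cv2.resize(np.hstack([c,d]),None,fx=3.6,fy=3.6,interpolation=cv2.INTER_CUBIC)
a=cv2.convertScaleAbs(a,alpha=1.7)
for x in range(0,220,20): cv2.putText(a,str(205+x if x<120 else 340+x-120),(int(x*3.6),10),0,.35,(255,255,255),1);cv2.line(a,(int(x*3.6),12),(int(x*3.6),18),(255,255,255),1)
for y in range(5,110,10): cv2.putText(a,str(195+y),(0,int(y*3.6)),0,.35,(255,255,255),1)
cv2.imwrite("pics/topz.png",a)
s=cv2.imread("pics/side0.png")[205:365,270:430]
cv2.imwrite("pics/sidez.png",cv2.convertScaleAbs(cv2.resize(s,None,fx=3.7,fy=3.7,interpolation=cv2.INTER_CUBIC),alpha=1.5))
E
```

```text
(no output)
```

View pics/topz.png

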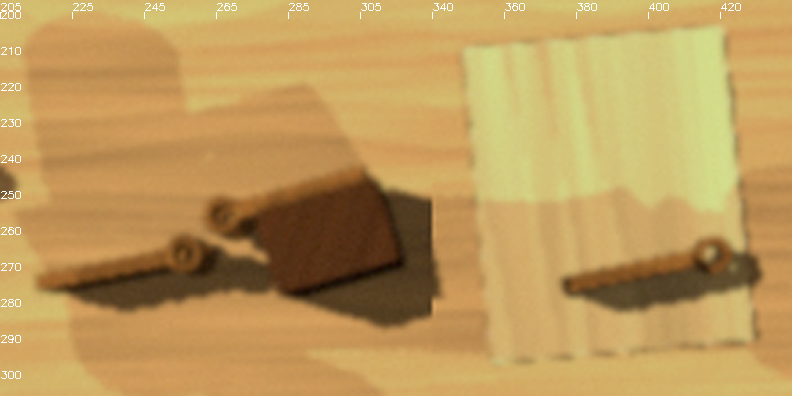

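View pics/sidez.png

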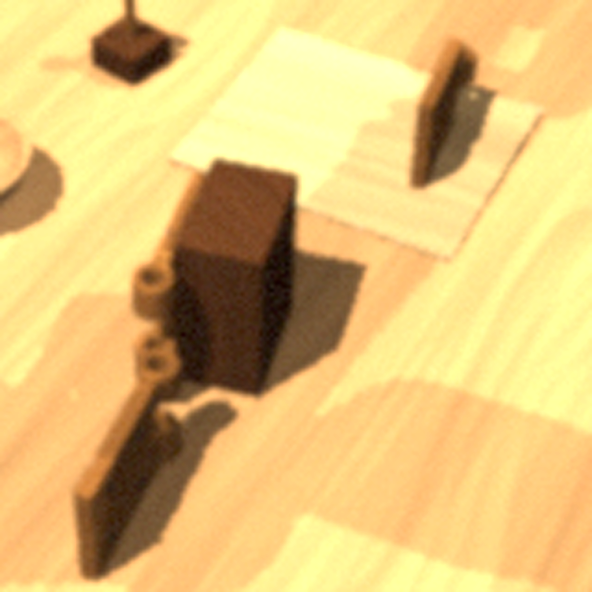

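The zoomed top view shows the fixed knuckle at (266.7,254.7) and the fixed leaf's far end at (305.8,243.6). The odd leaf's knuckle is at (256.9,265.3) with its end at (216.1,273.3); the leaf's knuckle is at (417.5,265.3) with its end at (377.2,274.2). The zoomed side view shows the upper and lower fixed tubes around (311,280), and the odd leaf's knuckles just in front of them.

```bash
python3 - <<'E'
from h import *
np.set_printoptions(precision=4,suppress=True)
def leafp(n,k,e,zk,ze):
    K=plane("top",k,zk)[:2];E=plane("top",e,ze)[:2];d=E-K
    print(n,"knuckle",K,"end",E,"len",np.linalg.norm(d),"yaw(y-axis K->E)",np.arctan2(-d[0],d[1]),"plate centre",K+d/np.linalg.norm(d)*.065)
K=plane("top",(266.7,254.7),.12)[:2];E=plane("top",(305.8,243.6),.12)[:2];d=K-E
print("jamb axis",K,"len",np.linalg.norm(d),"yaw",np.arctan2(-d[0],d[1]))
leafp("odd",(256.9,265.3),(216.1,273.3),.084,.084)
leafp("leaf",(417.5,265.3),(377.2,274.2),.06,.09)
for x,y in((463,48),(724,28),(755,340),(495,362)): print("board",plane("top",(340+(x-432)/3.6,195+y/3.6),.006)[:2])
# side cross-check
f=lambda x,y:(270+x/3.7,205+y/3.7)
print("jamb knuckle side top",plane("side",f(152,277),.12)[:2],"odd knuckle",plane("side",f(155,360),.084)[:2])
print("odd top far end",plane("side",f(90,484),.084)[:2],"leaf far end", plane("side",f(422,105),.09)[:2])
s,r=tool();print(r.as_matrix())
for n,c in(("bowl",(302,166)),("pin",(380,172)),("mallet",(157,230))):print(n,plane("top",c,.03)[:2])
E
```

```text
jamb axis [0.5323 0.1764] len 0.10259328165574068 yaw 0.25047932542739754
odd knuckle [0.508  0.2067] end [0.4898 0.3137] len 0.10855680135849347 yaw(y-axis K->E) 0.16856546829285798 plate centre [0.4971 0.2707]
leaf knuckle [ 0.4977 -0.2111] end [ 0.4767 -0.1024] len 0.11069816770310056 yaw(y-axis K->E) 0.19115701606642385 plate centre [ 0.4854 -0.1473]
board [ 0.6612 -0.0364]
board [ 0.6712 -0.236 ]
board [ 0.4336 -0.2496]
board [ 0.4231 -0.0534]
jamb knuckle side top [0.5309 0.181 ] odd knuckle [0.5095 0.2113]
odd top far end [0.4885 0.3113] leaf far end [ 0.4778 -0.099 ]
[[ 0.9636  0.2675 -0.0003]
 [ 0.2675 -0.9636  0.0018]
 [ 0.0002 -0.0018 -1.    ]]
bowl [0.7778 0.0875]
pin [ 0.755  -0.1241]
mallet [0.6136 0.489 ]
```

Careful with the scale: shifts go in shares of 62.5 mm. That gives: 0.053 m is 0.848, 0.0316 m is 0.5056.

```bash
python3 shift.py '[{"aperture": 1,"r": [0,0,-0.184]},{"aperture": 1,"r": [0,0,-0.184]},{"aperture": 1,"r": [0,0,-0.184]},{"aperture": 1,"r": [0,0,-0.184]},{"aperture": 1,"r": [0,0,-0.184]}]'; python3 shift.py '[{"aperture": 1,"r": [0,0,-0.184]},{"aperture": 1,"r": [0,0,-0.184]},{"aperture": 1,"r": [0,0,-0.184]},{"aperture": 1,"pos": [0.848,0.5056,0]},{"aperture": 1,"pos": [0.848,0.5056,0]}]';python3 shift.py '[{"aperture": 1,"pos": [0.848,0.5056,0]},{"aperture": 1,"pos": [0.848,0.5056,0]},{"aperture": 1,"pos": [0.848,0.5056,0]},{"aperture": 1,"pos": [0.848,0.5056,0]},{"aperture": 1,"pos": [0.848,0.5056,0]}]'; python3 shift.py '[{"aperture": 1,"pos": [0.848,0.5056,0]},{"aperture": 1,"pos": [0.848,0.5056,0]},{"aperture": 1,"pos": [0.848,0.5056,0]},{"aperture": 1,"pos": [0.848,0.5056,0]},{"aperture": 1,"pos": [0.848,0.5056,0]}]'; python3 shift.py '[{"aperture": 1,"pos": [0.848,0.5056,0]},{"aperture": 1,"pos": [0.848,0.5056,0]},{"aperture": 1,"pos": [0.848,0.5056,0]},{"aperture": 1}]'; python3 -c "
from h import *
s,r=tool();print(s['joint_pos'],s['tool_pos']);print(r.as_matrix());print(r.as_matrix().T@(np.array([.4997,.262,.19])-s['tool_pos']))"
python3 shift.py '[{"aperture": 1,"pos": [-0.048,0.016,0.96]},{"aperture": 1,"pos": [0,0,0.96]},{"aperture": 1,"pos": [0,0,0.8]},{"aperture": 1,"pos": [0,0,0.352]},{"aperture": 1}]'; python3 shift.py '[{"aperture": 0},{"aperture": 0},{"aperture": 0},{"aperture": 0},{"aperture": 0}]'
```

```text
time: 3.72
tool_pos: [0.4974, 0.2578, 0.0368]
tool_rot: [-0.001, 0.644, 0.765, -0.003]
contact_force: [-0.4, -1.0, 0.0]
gripper_width: 1.001
grasp_force: 0.0
time: 4.35
tool_pos: [0.5001, 0.2596, 0.0401]
tool_rot: [0.0, 0.644, 0.765, 0.001]
contact_force: [0.2, 0.0, 3.0]
gripper_width: 0.133
grasp_force: 58.8
```

Scaled: -0.05 m is -0.8, -0.04 m is -0.64.

```bash
python3 shift.py '[{"aperture": 0,"pos": [0,0,-0.48]},{"aperture": 0,"pos": [0,0,-0.8]},{"aperture": 0,"pos": [0,0,-0.96]},{"aperture": 0,"pos": [0,0,-0.64]},{"aperture": 0,"pos": [-0.48,0.048,0]}]'; python3 shift.py '[{"aperture": 0,"pos": [-0.88,0.088,0]},{"aperture": 0,"pos": [-0.96,0.096,0]},{"aperture": 0,"pos": [-0.96,0.096,0]},{"aperture": 0,"pos": [-0.96,0.096,0]},{"aperture": 0,"pos": [-0.96,0.096,0]}]';python3 shift.py '[{"aperture": 0,"pos": [-0.88,0.08,0]},{"aperture": 0,"pos": [-0.48,0.04,0]},{"aperture": 0,"pos": [0,0,0.48]},{"aperture": 0,"pos": [0,0,0.64]},{"aperture": 0}]'; python3 - <<'E'
from h import *
s,r=tool();print(s['tool_pos'],r.as_matrix())
for n in("top","side"): cv2.imwrite(f"pics/{n}1.png",manip.grab_frame(n)[:,:,::-1])
t=cv2.imread("pics/top1.png")[190:310,330:450];u=cv2.imread("pics/side1.png")[150:270,310:430]
cv2.imwrite("pics/c1.png",cv2.convertScaleAbs(cv2.resize(np.hstack([t,u]),None,fx=3.3,fy=3.3,interpolation=2),alpha=1.6))
E
```

```text
time: 4.97
tool_pos: [0.5095, 0.2319, 0.2241]
tool_rot: [0.002, 0.643, 0.766, 0.004]
contact_force: [0.6, -0.1, -2.1]
gripper_width: 0.133
grasp_force: 59.0
time: 5.6
tool_pos: [0.5869, -0.057, 0.2182]
tool_rot: [-0.001, 0.644, 0.765, -0.0]
contact_force: [0.2, 1.1, -2.3]
gripper_width: 0.132
grasp_force: 58.9
time: 6.22
tool_pos: [0.6057, -0.1366, 0.1437]
tool_rot: [-0.005, 0.644, 0.765, -0.002]
contact_force: [-0.4, -0.0, -1.8]
gripper_width: 0.132
grasp_force: 58.8
[ 0.60567219 -0.13658995  0.14368668] [[-0.17091348  0.98523333 -0.01019203]
 [ 0.98527164  0.17095777  0.00363901]
 [ 0.00532768 -0.00941996 -0.99994144]]
```

View pics/c1.png

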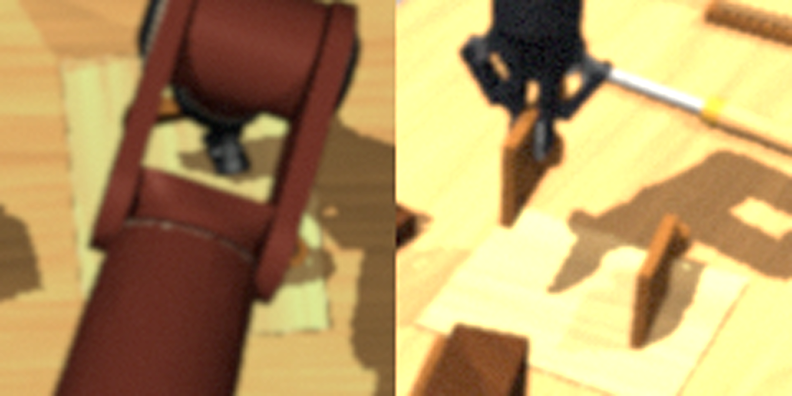

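The odd leaf hangs upright in the gripper above the board's far half (side about (467,185)). The other leaf is undisturbed at (513,235). Next I'll lower it.

Scaled: 0.045 m is 0.72, 0.035 m is 0.56.

```bash
python3 shift.py '[{"aperture": 0,"pos": [0,0,0.72]},{"aperture": 0,"pos": [0,0,0.56]},{"aperture": 0,"pos": [0,0,0.16]},{"aperture": 0,"pos": [0,0,0.048]},{"aperture": 0}]';  python3 shift.py '[{"aperture": 0,"pos": [0,0,0.024]},{"aperture": 0},{"aperture": 0,"pos": [0,0,0.024]},{"aperture": 0}]'
```

```text
time: 6.95
tool_pos: [0.6108, -0.1382, 0.0587]
tool_rot: [0.002, 0.644, 0.765, 0.001]
contact_force: [-0.1, 0.4, -2.4]
gripper_width: 0.131
grasp_force: 58.7
time: 7.45
tool_pos: [0.6091, -0.1376, 0.0531]
tool_rot: [-0.0, 0.644, 0.765, -0.0]
contact_force: [0.1, 0.2, -1.6]
gripper_width: 0.133
grasp_force: 58.7
```

Scaled: 0.004 m is 0.064, 0.001 m is 0.016.

```bash
python3 shift.py '[{"aperture": 0,"pos": [0,0,0.064]},{"aperture": 0,"pos": [0,0,0.016]},{"aperture": 0}]';  python3 shift.py '[{"aperture": 0,"pos": [0,0,0.0192]},{"aperture": 0},{"aperture": 0}]'
```

```text
time: 7.82
tool_pos: [0.609, -0.1376, 0.048]
tool_rot: [-0.0, 0.644, 0.765, -0.0]
contact_force: [-0.5, -0.9, -2.1]
gripper_width: 0.13
grasp_force: 58.8
time: 8.2
tool_pos: [0.6092, -0.1377, 0.0472]
tool_rot: [0.0, 0.644, 0.765, 0.0]
contact_force: [-0.6, -0.4, -2.2]
gripper_width: 0.131
grasp_force: 58.8
```

Scaled: 0.001 m is 0.016.

```bash
python3 shift.py '[{"aperture": 0,"pos": [0,0,0.016]},{"aperture": 0}]';  python3 shift.py '[{"aperture": 0,"pos": [0,0,0.016]},{"aperture": 0}]'
```

```text
time: 8.45
tool_pos: [0.6092, -0.1377, 0.0461]
tool_rot: [0.0, 0.644, 0.765, 0.0]
contact_force: [0.5, 0.1, -1.6]
gripper_width: 0.13
grasp_force: 59.2
time: 8.7
tool_pos: [0.6094, -0.1378, 0.0461]
tool_rot: [0.0, 0.644, 0.765, -0.0]
contact_force: [-3.2, 0.7, 4.5]
gripper_width: 0.135
grasp_force: 60.0
```

Scaled: -0.02 m is -0.32, -0.04 m is -0.64.

```bash
python3 shift.py '[{"aperture": 0.35},{"aperture": 0.7},{"aperture": 0.8},{"aperture": 0.8,"pos": [0,0,-0.32]},{"aperture": 0.8,"pos": [0,0,-0.64]}]';  python3 shift.py '[{"aperture": 0.8,"pos": [0,0,-0.8]},{"aperture": 1,"pos": [0.032,-0.96,0],"r": [0,0,-0.01]},{"aperture": 1,"pos": [0.032,-1.008,0],"r": [0,0,-0.01]},{"aperture": 1},{"aperture": 1}]'; python3 - <<'E'
from h import *
s,r=tool();print(s['tool_pos']);print(r.as_matrix().T@(np.array([.487,-.155,.043])-s['tool_pos']))
for n in("top","side"): cv2.imwrite(f"pics/{n}2.png",manip.grab_frame(n)[:,:,::-1])
t=cv2.imread("pics/top2.png")[190:310,330:450];u=cv2.imread("pics/side2.png")[170:290,330:450]
cv2.imwrite("pics/c2.png",cv2.convertScaleAbs(cv2.resize(np.hstack([t,u]),None,fx=3.3,fy=3.3,interpolation=2),alpha=1.6))
E
```

```text
time: 9.32
tool_pos: [0.608, -0.1373, 0.1047]
tool_rot: [-0.002, 0.644, 0.765, -0.001]
contact_force: [0.3, -0.4, -0.6]
gripper_width: 0.799
grasp_force: 0.0
time: 9.95
tool_pos: [0.4889, -0.1558, 0.1569]
tool_rot: [0.002, 0.636, 0.772, 0.001]
contact_force: [0.3, -0.4, 1.0]
gripper_width: 0.998
grasp_force: 0.0
[ 0.48885197 -0.15576622  0.15690016]
[ 0.00131699 -0.00199908  0.11389264]
```

View pics/c2.png

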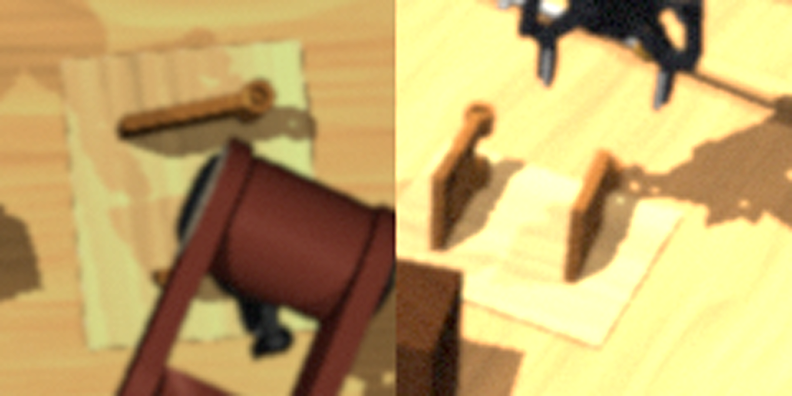

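The odd leaf stands upright on the board's far half (top about (390,225), side about (470,225)). The gripper straddles the single leaf, so I'll descend and grip.

```bash
python3 shift.py '[{"aperture": 1,"pos": [0.016,-0.032,0.48]},{"aperture": 1,"pos": [0,0,0.72]},{"aperture": 1,"pos": [0,0,0.48]},{"aperture": 1,"pos": [0,0,0.144]},{"aperture": 1}]'; python3 shift.py '[{"aperture": 0},{"aperture": 0},{"aperture": 0},{"aperture": 0},{"aperture": 0}]'; python3 -c "
from h import *
s,r=tool();print(s['tool_pos'],r.as_matrix())"
```

```text
time: 10.68
tool_pos: [0.4867, -0.1549, 0.0414]
tool_rot: [-0.0, 0.636, 0.772, 0.0]
contact_force: [-0.0, -0.5, -0.2]
gripper_width: 1.002
grasp_force: 0.0
time: 11.3
tool_pos: [0.486, -0.1549, 0.0416]
tool_rot: [0.0, 0.636, 0.772, -0.0]
contact_force: [-1.2, 0.5, 3.5]
gripper_width: 0.134
grasp_force: 58.8
[ 0.48597293 -0.15489618  0.04159796] [[-1.90863731e-01  9.81616481e-01  3.45588791e-04]
 [ 9.81616471e-01  1.90863840e-01 -3.14002425e-04]
 [-3.74190359e-04  2.79303975e-04 -9.99999891e-01]]
```

Scaled: -0.06 m is -0.96, -0.05 m is -0.8.

```bash
python3 shift.py '[{"aperture": 0,"pos": [0,0,-0.48]},{"aperture": 0,"pos": [0,0,-0.8]},{"aperture": 0,"pos": [0,0,-0.96]},{"aperture": 0,"pos": [0,0,-0.8]},{"aperture": 0}]'; python3 - <<'E'
from h import *
s,r=tool();print(s['tool_pos'])
for n in("top","side"): cv2.imwrite(f"pics/{n}3.png",manip.grab_frame(n)[:,:,::-1])
t=cv2.imread("pics/top3.png")[225:285,250:320];u=cv2.imread("pics/side3.png")[235:305,290:360]
t=cv2.resize(t,(400,343),interpolation=2);u=cv2.resize(u,(400,400),interpolation=2)
a=np.zeros((400,800,3),np.uint8);a[:343,:400]=t;a[:,400:]=u
cv2.imwrite("pics/c3.png",cv2.convertScaleAbs(a,alpha=1.7))
E
```

```text
time: 11.92
tool_pos: [0.4881, -0.1558, 0.2365]
tool_rot: [0.005, 0.636, 0.772, 0.001]
contact_force: [0.7, -0.5, -1.2]
gripper_width: 0.136
grasp_force: 58.9
[ 0.4880961  -0.15583933  0.23653871]
```

View pics/c3.png

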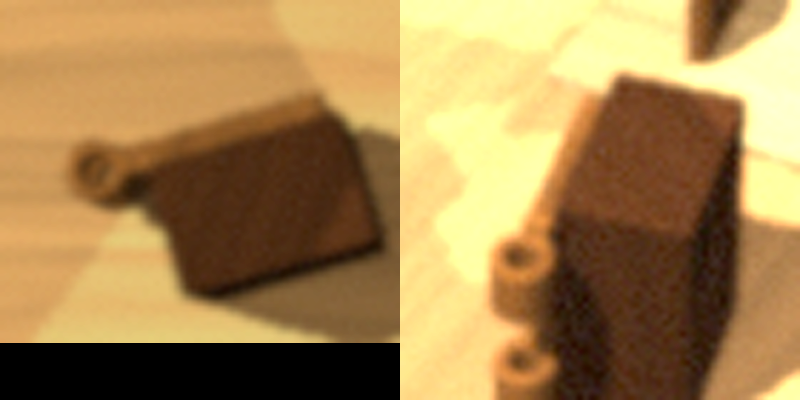

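The crop shows the top-view hole of the fixed knuckle at (266.4,254.2). In the side view, the upper tube's rim centre is at about (310.8,279.5) and the lower one at about (310.9,297.2). The gap is clear.

```bash
python3 - <<'E'
from h import *
np.set_printoptions(precision=4,suppress=True)
T=lambda x,y:(250+(x+.5)/5.714-.5,225+(y+.5)/5.714-.5)
S=lambda x,y:(290+(x-400+.5)/5.714-.5,235+(y+.5)/5.714-.5)
print("top",plane("top",T(96.5,168.5),.12)[:2]); print("side up",plane("side",S(521,257),.12)[:2],"low",plane("side",S(522,358),.058)[:2])
o1,d1=ray("top",T(96.5,168.5));o2,d2=ray("side",S(521,257))
t=np.linalg.lstsq(np.c_[d1,-d2],o2-o1,rcond=None)[0];print("tri",o1+d1*t[0],o2+d2*t[1])
yw=lambda P,Q:np.arctan2(*(lambda d:(-d[0],d[1]))((P-Q)[:2]))
print("yaw leaf",yw(plane("top",T(96.5,168.5),.12),plane("top",T(321,101),.12)))
print("leaf far edge",yw(plane("top",T(130,147),.12),plane("top",T(315,94),.12)))
print("block",yw(plane("top",T(152,175),.13),plane("top",T(338,114),.13)),yw(plane("top",T(205,295),.13),plane("top",T(380,245),.13)))
print("side block",yw(plane("side",S(559,215),.13),plane("side",S(622,78),.13)),yw(plane("side",S(692,237),.13),plane("side",S(742,102),.13)))
print("predicted lower in side of top-derived axis",proj("side",[*plane("top",T(96.5,168.5),.12)[:2],.12]),S(521,257))
# leaf line fit from image mask: pixel rows profile of leaf strip
E
```

```text
top [0.5339 0.1769]
side up [0.532  0.1806] low [0.5339 0.1796]
tri [0.5342 0.1774 0.1162] [0.5342 0.1774 0.1162]
yaw leaf 0.26598116430773244
leaf far edge 0.2528372607014057
block 0.2909317219577184 0.25241485197733726
side block 0.2632341115488451 0.2805775938617214
predicted lower in side of top-derived axis [310.956  278.3231] (310.7635631781589, 279.5647532376619)
```

Scaled: 0.0125 m is 0.2, 0.06 m is 0.96.

```bash
python3 shift.py '[{"aperture": 0,"pos": [0.48,0.112,0]},{"aperture": 0,"pos": [0.88,0.2,0]},{"aperture": 0,"pos": [0.96,0.216,0]},{"aperture": 0,"pos": [0.96,0.216,0]},{"aperture": 0,"pos": [0.96,0.216,0]}]'; python3 shift.py '[{"aperture": 0,"pos": [0.96,0.216,0]},{"aperture": 0,"pos": [0.96,0.216,0]},{"aperture": 0,"pos": [0.8,0.2,0],"r": [0,0,-0.04]},{"aperture": 0,"pos": [0,0,0.64],"r": [0,0,-0.033]},{"aperture": 0,"pos": [0,0,0.8]}]'; python3 shift.py '[{"aperture": 0,"pos": [0,0,0.64]},{"aperture": 0,"pos": [0,0,0.32]},{"aperture": 0},{"aperture": 0}]';python3 - <<'E'
from h import *
np.set_printoptions(precision=4,suppress=True)
s,r=tool();m=r.as_matrix();print(m, np.arctan2(-m[0,0],m[1,0]))
print(m.T@(np.array([.5028,.2914,.0686])-s['tool_pos']))
for n in("top","side"): cv2.imwrite(f"pics/{n}4.png",manip.grab_frame(n)[:,:,::-1])
t=cv2.imread("pics/top4.png")[215:315,205:305];u=cv2.imread("pics/side4.png")[235:335,260:360]
cv2.imwrite("pics/c4.png",cv2.convertScaleAbs(cv2.resize(np.hstack([t,u]),None,fx=4,fy=4,interpolation=2),alpha=1.7))
E
```

```text
time: 12.65
tool_pos: [0.4924, 0.1186, 0.2277]
tool_rot: [-0.002, 0.636, 0.772, -0.002]
contact_force: [0.6, -0.4, -2.5]
gripper_width: 0.131
grasp_force: 58.8
time: 13.28
tool_pos: [0.4994, 0.2918, 0.138]
tool_rot: [-0.0, 0.607, 0.795, -0.001]
contact_force: [1.0, -0.6, -2.6]
gripper_width: 0.135
grasp_force: 58.9
time: 13.78
tool_pos: [0.5016, 0.2916, 0.0827]
tool_rot: [0.001, 0.608, 0.794, 0.001]
contact_force: [0.2, -0.3, -1.4]
gripper_width: 0.132
grasp_force: 58.7
[[-0.2618  0.9651  0.0024]
 [ 0.9651  0.2618  0.001 ]
 [ 0.0003  0.0025 -1.    ]] 0.26488077226691825
[-0.0005  0.0011  0.0141]
```

View pics/c4.png

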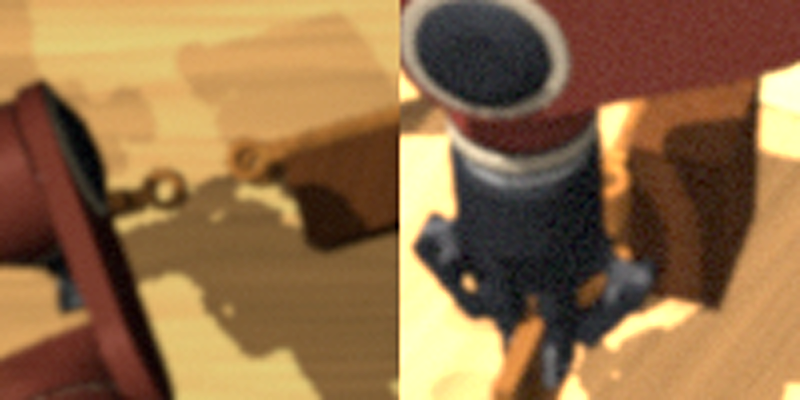

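In the top view the leaf's knuckle ring is centred at about (246.3,261.5) and the fixed knuckle's at about (266.2,254.3). The side view is mostly blocked by the gripper.

```bash
python3 - <<'E'
from h import *
np.set_printoptions(precision=4,suppress=True)
s,r=tool();m=r.as_matrix();print(s['tool_pos'])
# ring centres by Hough circles on an upscaled crop
t=cv2.imread("pics/top4.png",0)[215:315,205:305]
t=cv2.equalizeHist(cv2.resize(t,None,fx=8,fy=8,interpolation=2))
def hough(img,x0,y0,z,n,f=8,rr=(34,50)):
    c=cv2.HoughCircles(img,cv2.HOUGH_GRADIENT,1.5,60,param1=80,param2=18,minRadius=rr[0],maxRadius=rr[1])
    if c is None: print(n,None);return
    for x,y,q in c[0][:8]:
        uv=(x0+(x+.5)/f-.5,y0+(y+.5)/f-.5); print(n,np.array(uv),q/f)
hough(t,205,215,0,"t4")
zk=s['tool_pos'][2]-.0356+.054
for uv in((246.6,261.4),(246.1,261.5)):
    P=plane("top",uv,zk); print("leaf knuckle",P, "tool frame",m.T@(P-s['tool_pos']))
for uv in((265.9,254.1),(266.4,254.4),(266.5,254.2)): print("jamb",plane("top",uv,.12))
t3=cv2.equalizeHist(cv2.resize(cv2.imread("pics/top3.png",0)[225:325,230:330],None,fx=8,fy=8,interpolation=2)); hough(t3,230,225,0,"t3 jamb")
t0=cv2.equalizeHist(cv2.resize(cv2.imread("pics/top0.png",0)[225:325,350:450],None,fx=8,fy=8,interpolation=2)); hough(t0,350,225,0,"t0 leaf")
E
```

```text
[0.502  0.2918 0.0835]
t4 [247.7812 289.4688] 6.14375
t4 [245.5312 262.0938] 6.14375
t4 [274.7812 267.1562] 4.8875
t4 [242.1562 279.7188] 5.31875
t4 [256.7812 266.9688] 4.90625
t4 [274.9688 259.6562] 5.73125
t4 [268.2188 299.0312] 6.14375
t4 [213.2812 286.8438] 5.9375
leaf knuckle [0.5177 0.2305 0.1019] tool frame [-0.0633 -0.0008 -0.0184]
leaf knuckle [0.5175 0.2318 0.1019] tool frame [-0.0619 -0.0007 -0.0184]
jamb [0.5339 0.1784 0.12  ]
jamb [0.5331 0.1771 0.12  ]
jamb [0.5336 0.1769 0.12  ]
t3 jamb [312.1562 308.2812] 6.14375
t3 jamb [305.4062 296.4688] 5.31875
t3 jamb [285.5312 298.5312] 5.9375
t3 jamb [268.6562 275.6562] 5.31875
t3 jamb [316.6562 300.4062] 6.14375
t3 jamb [294.1562 295.1562] 6.14375
t3 jamb [289.8438 285.9688] 6.14375
t3 jamb [249.1562 315.5938] 5.73125
t0 leaf [374.0312 259.5312] 5.73125
t0 leaf [387.5312 287.6562] 5.9375
t0 leaf [374.5938 297.4062] 6.14375
t0 leaf [380.4062 283.9062] 5.73125
t0 leaf [380.5938 263.8438] 6.14375
t0 leaf [363.5312 302.8438] 5.9375
t0 leaf [383.0312 254.2812] 6.14375
t0 leaf [357.1562 318.0312] 5.31875
```

```bash
python3 shift.py '[{"aperture": 0,"pos": [0,0,0.128]},{"aperture": 0,"pos": [-0.096,0,0.104]},{"aperture": 0,"pos": [-0.192,0,0]},{"aperture": 0,"pos": [-0.128,0,0]},{"aperture": 0}]'; python3 shift.py '[{"aperture": 0},{"aperture": 0}]';python3 - <<'E'
from h import *
np.set_printoptions(precision=4,suppress=True)
s,r=tool();m=r.as_matrix();print(s['tool_pos'],m)
for i in range(4):
  im=manip.grab_frame("top").astype(float); A=im if i==0 else A+im
  if i==3: cv2.imwrite("pics/top5.png",(A/4)[:,:,::-1])
cv2.imwrite("pics/side5.png",manip.grab_frame("side")[:,:,::-1])
t=cv2.imread("pics/top5.png")[235:285,240:315]
cv2.imwrite("pics/c5.png",cv2.convertScaleAbs(cv2.resize(t,None,fx=10,fy=10,interpolation=2),alpha=1.8))
E
```

```text
time: 14.5
tool_pos: [0.5077, 0.2654, 0.0668]
tool_rot: [0.0, 0.608, 0.794, 0.0]
contact_force: [-0.8, 1.0, -0.9]
gripper_width: 0.133
grasp_force: 58.7
time: 14.75
tool_pos: [0.5073, 0.2664, 0.0668]
tool_rot: [0.0, 0.607, 0.794, 0.0]
contact_force: [0.5, 0.0, -1.0]
gripper_width: 0.133
grasp_force: 58.7
[0.5073 0.2664 0.0668] [[-0.2621  0.965   0.0002]
 [ 0.965   0.2621  0.0002]
 [ 0.0001  0.0003 -1.    ]][ WARN:0@2.003] global loadsave.cpp:1063 imwrite_ Unsupported depth image for selected encoder is fallbacked to CV_8U.
```

View pics/c5.png

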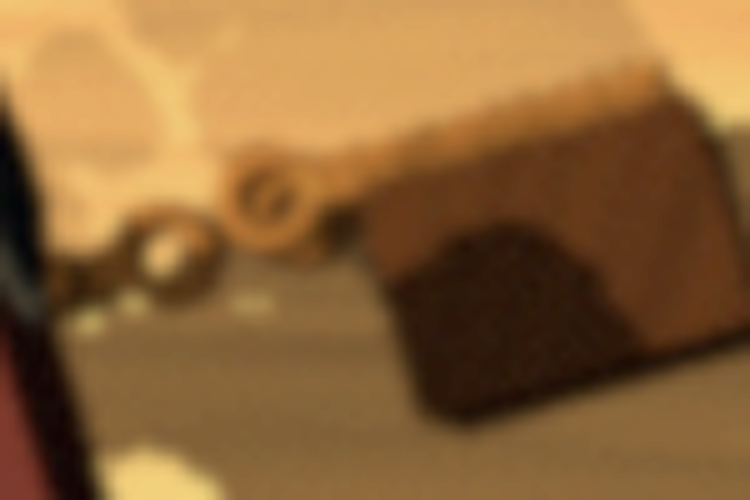

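The leaf ring's centre is at (256.4,259.9) and the fixed ring's is at (266.3,254.25); they are now next to each other and in line.

```bash
python3 - <<'E'
from h import *
np.set_printoptions(precision=4,suppress=True)
s,r=tool();m=r.as_matrix()
zk=s['tool_pos'][2]-.0356+.054
L=plane("top",(256.45,259.85),zk);J=plane("top",(266.3,254.25),.12)
print(L,J,"knuckle in tool",m.T@(L-s['tool_pos']),"move",m.T@(J-L))
# yaw of fixed leaf in this frame: line between strip points
f=lambda x,y:(240+(x+.5)/10-.5,235+(y+.5)/10-.5)
for a,b in(((350,148),(640,66)),((370,188),(660,98)),((268,197),(655,82))):
    P=plane("top",f(*a),.12);Q=plane("top",f(*b),.12);d=P-Q;print(np.arctan2(-d[0],d[1]))
P=plane("top",f(480,418),.13);Q=plane("top",f(750,335),.13);d=P-Q;print("block",np.arctan2(-d[0],d[1]))
# strip mid line, normalised red-minus-blue ridge: edges of dark block top (z .13, x=-6mm plane)
im=cv2.imread("pics/top5.png",0).astype(float); pts=[]
for u in range(280,303):
    c=im[236:275,u]; g=np.diff(cv2.GaussianBlur(c.reshape(-1,1),(1,3),0).ravel()); 
    lo=int(np.interp(u,[280,303],[18,8]))-4; k=lo+np.argmin(g[lo:lo+9]); w=-g[k-1:k+2]; pts.append((u,236+k+.5+(w[2]-w[0])/(2*(2*w[1]-w[0]-w[2])+1e-9)))
P3=np.array([plane("top",p,.13)[:2] for p in pts]); 
vx,vy,x,y=cv2.fitLine(P3.astype(np.float32),cv2.DIST_HUBER,0,.001,.001).ravel(); print("edge yaw",np.arctan2(-vx,vy), np.arctan2(vx,-vy))
n=np.array([vy,-vx]);n*=np.sign(n[0]); print("dist of axis J from edge along +x (want .006)",(J[:2]-[x,y])@n, np.std((P3-[x,y])@n))
E
```

```text
[0.5221 0.2075 0.085 ] [0.5335 0.1774 0.12  ] knuckle in tool [-0.0607 -0.0011 -0.0184] move [-0.032   0.0031 -0.035 ]
0.2493687089652554
0.27487783758245504
0.2627503656013708
block 0.2723600586131547
edge yaw -2.8536072 0.28798565
dist of axis J from edge along +x (want .006) 0.004938878660112912 0.004269658179323775
```

```bash
python3 shift.py '[{"aperture": 0,"pos": [0,0.0288,-0.0288]},{"aperture": 0,"pos": [-0.096,0,0]},{"aperture": 0,"pos": [-0.128,0,0]},{"aperture": 0,"pos": [-0.096,0,0]},{"aperture": 0}]'; python3 shift.py '[{"aperture": 0,"pos": [-0.096,0,0]},{"aperture": 0,"pos": [-0.064,0,0]},{"aperture": 0,"pos": [-0.024,0,0]},{"aperture": 0},{"aperture": 0}]'; python3 - <<'E'
from h import *
np.set_printoptions(precision=4,suppress=True)
s,r=tool();m=r.as_matrix();print(s['tool_pos'],m,s['contact_force'])
for n in("top","side"):
  A=sum(manip.grab_frame(n).astype(float) for i in range(4))/4; cv2.imwrite(f"pics/{n}6.png",A[:,:,::-1].astype(np.uint8))
t=cv2.imread("pics/top6.png")[230:290,245:305];u=cv2.imread("pics/side6.png")[250:330,290:350]
t=cv2.resize(t,(400,400),interpolation=2);u=cv2.resize(u,(400,533),interpolation=2)
a=np.zeros((533,800,3),np.uint8);a[:400,:400]=t;a[:,400:]=u
cv2.imwrite("pics/c6.png",cv2.convertScaleAbs(a,alpha=1.9))
E
```

```text
time: 15.62
tool_pos: [0.5144, 0.2467, 0.0684]
tool_rot: [-0.0, 0.608, 0.794, -0.0]
contact_force: [-0.1, -0.0, -1.9]
gripper_width: 0.133
grasp_force: 58.7
time: 16.25
tool_pos: [0.5172, 0.2363, 0.0684]
tool_rot: [-0.0, 0.607, 0.794, 0.0]
contact_force: [-0.0, -0.2, -2.1]
gripper_width: 0.132
grasp_force: 58.7
[0.5172 0.2363 0.0684] [[-0.262   0.9651 -0.    ]
 [ 0.9651  0.262   0.0001]
 [ 0.0001 -0.     -1.    ]] [-0.0266 -0.1774 -2.1102]
```

View pics/c6.png

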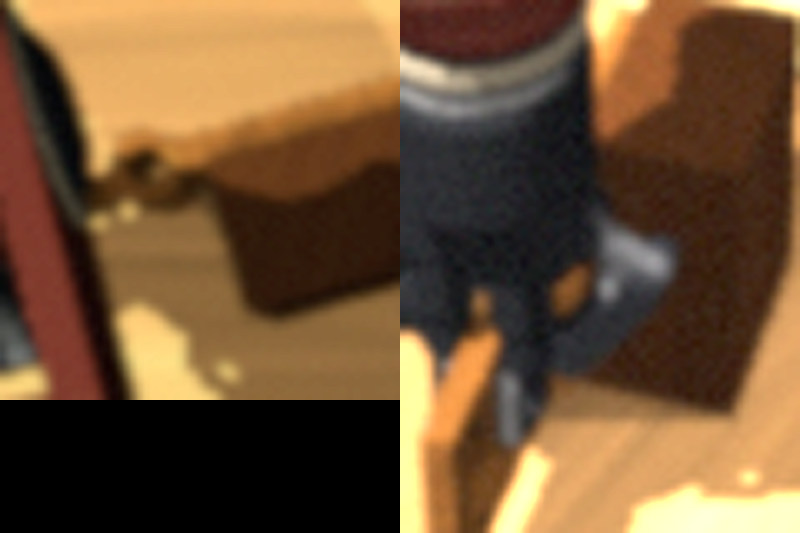

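The knuckle is now under the upper fixed tube with no contact force: the tube is at (266,255) in the top view, and the leaf strip continues the line of the fixed leaf. The side view is blocked by the gripper. I'll cross-check the offset numerically, using the known displacement of the odd leaf as a camera bias check.

```bash
python3 - <<'E'
from h import *
np.set_printoptions(precision=4,suppress=True)
d=plane("top",(408.4,218.4),.09)-plane("top",(256.9,265.3),.084); print("cam disp",d[:2],"tool disp",[.6092-.5001,-.1377-.2598])
# radial-symmetry centre: point maximising ring contrast consistency (gradient lines least squares)
def rs(fn,u,v,R=6.5):
    im=cv2.GaussianBlur(cv2.imread(fn,0),(0,0),.8).astype(float); gx=cv2.Sobel(im,6,1,0);gy=cv2.Sobel(im,6,0,1)
    c=np.array([u,v])
    yy,xx=np.mgrid[:480,:640]
    for _ in range(6):
        k=np.hypot(xx-c[0],yy-c[1])<R; g=np.c_[gx[k],gy[k]]; p=np.c_[xx[k],yy[k]]
        q=np.c_[-g[:,1],g[:,0]]; n=np.linalg.norm(q,axis=1)+1e-9; q/=n[:,None]; w=n
        for it in range(5):
            r=((p-c)*g/n[:,None]@np.ones(2)); dist=np.abs((p-c)[:,0]*q[:,1]-(p-c)[:,1]*q[:,0]); ww=w/(1+(dist/1.)**2)
            N=np.eye(2)[None]-q[:,:,None]*q[:,None,:]; A=(ww[:,None,None]*N).sum(0); b=(ww[:,None]*np.einsum('nij,nj->ni',N,p)).sum(0); c=np.linalg.solve(A,b)
    return c
def bright(fn,u,v,z=0):
    im=cv2.imread(fn,0).astype(float); U,V=int(round(u)),int(round(v)); w=im[V-2:V+3,U-2:U+3]; w=np.clip(w-np.percentile(w,30),0,None); yy,xx=np.mgrid[V-2:V+3,U-2:U+3]; return np.array([(w*xx).sum(),(w*yy).sum()])/w.sum()
for n,fn,u,v in(("leaf0","pics/top0.png",417.5,265.3),("leaf4","pics/top4.png",246.4,261.4),("leaf5","pics/top5.png",256.45,259.85),("jamb0","pics/top0.png",266.7,254.7),("jamb3","pics/top3.png",266.4,254.3),("jamb4","pics/top4.png",266.2,254.3),("jamb5","pics/top5.png",266.3,254.2)):
    print(n,rs(fn,u,v), rs(fn,u,v,5),bright(fn,u,v) if n[0]=='l' else '')
E
```

```text
cam disp [ 0.1104 -0.3948] tool disp [0.10909999999999997, -0.39749999999999996]
leaf0 [419.7836 260.3212] [417.1233 267.8343] [416.8182 264.7002]
leaf4 [247.5858 256.2377] [248.4358 257.0177] [245.9277 261.8123]
leaf5 [254.2017 255.4862] [253.7559 263.2529] [256.153  259.5943]
jamb0 [263.8611 261.8728] [262.1455 259.6729] 
jamb3 [263.2985 248.7598] [263.6964 248.9886] 
jamb4 [261.6536 257.6105] [262.2117 249.9381] 
jamb5 [263.3997 249.1812] [262.9066 249.7634]
```

Careful with the scale: shifts go in shares of 62.5 mm. That gives: -0.0007 m is -0.0112, 0.0006 m is 0.0096.

```bash
python3 shift.py '[{"aperture": 0,"pos": [-0.0112,0.0096,0]},{"aperture": 0},{"aperture": 0},{"aperture": 0}]' && python3 -c "
from plant import manip
s=manip.state();print(s['contact_force'],s['ft_torque'],s['tool_pos'])
print(manip.job_done())"
```

```text
time: 17.15
tool_pos: [0.518, 0.2357, 0.0684]
tool_rot: [-0.0, 0.607, 0.794, -0.0]
contact_force: [0.2, -0.7, -2.0]
gripper_width: 0.13
grasp_force: 58.7
[ 0.16166105 -0.65150149 -2.01562235] [ 0.01812961  0.05313684 -0.00770656] [0.51801505 0.23568913 0.06839639]
the job is handed in; nothing more can be done
None
```

I handed the job in at about 17 s: the two-knuckle leaf stands upright on the board's far half, and the single-knuckle leaf is held between the fixed knuckles with no contact force beyond its own weight; hole alignment is estimated at 1–2 mm, not confirmed, because the gripper blocked the final side view.

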